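# Try out the newly set roller catch of a dry cabinet

## Task

The roller catch of the dry cabinet has just been refitted and nobody knows how far in it now sits: try it out. Push the ajar door gently until it snaps past the catch and stays shut on its own when you let go, without slamming or forcing it against its rubber buffer. Then pull it back through the catch and leave it standing wide open (well over 45 degrees), with the bottle in the door's rack upright all the while and everything else on the bench left where it is.

Things in the scene. Friction and masses are not known exactly. Their poses are not given: they have to be found in the camera images.
- cabinet: Clear acrylic dry cabinet with aluminium edges, fixed to the bench: 170 deep (local x) x 240 wide (local y) x 215 high. Origin: middle of its lower front edge; +x runs into the cabinet, z up. The door is on its front (-x) face, which looks towards the robot.
- door (a joint): Angle of the cabinet's door, rad, 0 = parallel to the cabinet's front; grows as it opens towards the robot (anticlockwise seen from above), stop at 1.75; starts ajar at 0.3 to 0.4. Upright hinge on the cabinet's right (-y) side; the door stays where it is left (friction 0.12 N m). Where it is shut depends on the catch's setting: anywhere from 0 to 0.10 rad, see buffer.
- buffer: Rubber buffer, a 12 mm ball on the door's inner face, 215 from the hinge, 150 above the bench. It meets the catch unit's stop when the door is shut and yields 1 mm per 12 N. Snapped shut, the roller holds it on the stop with 5 to 15 N. Over 30 N on it counts as slamming or forcing.
- striker (a point): Steel striker of the door, 10 thick upright pin, 195 from the hinge, 45 above the bench. 13 to 15 mm before shut it meets the sprung roller; pushing on takes 12 to 18 N (square on the door, 200 to 150 mm from the hinge); the resistance dies away at about 4 mm before shut, and only past that does it snap shut by itself. Pulling open takes 6 to 11 N at the handle over 5 mm.
- hinge (a point): Point on the door's hinge axis, 110 above the bench. Axes turn with the door: +y along the door from hinge to free edge (236 away), +x out of the door's inner face (into the cabinet when shut), z up. The panel is 12 thick, centred on the hinge axis (x -6 to +6), from 8 to 210 above the bench.
- handle (a point): Grip point on the door's handle, 170 above the bench: an upright round steel bar 11 thick, 205 from the hinge along y, its axis 35 in front of the outer (-x) face (x = -41 from the hinge); it spans 98 to 198 above the bench, joined to the face by a stub near each end. Axes as hinge. Pinch it from above, a finger on each side along y.
- face (a point): Point on the plain outer face of the door, 150 from the hinge and 170 above the bench, where it can be pushed in its +x (165 from the hinge is clear of the handle too). Same axes as hinge.
- rack (a point): Centre of the floor (its upper side) of the open-topped white rack on the door's inner face, 100 above the bench, 34 from the hinge along x and 105 along y. 56 deep inside (x +-28), 88 long (y +-44); its lips stand 30 above its floor. Same axes as hinge. Moves with the door.
- bottle: Small amber glass bottle with black cap, loose, 60 to 130 g, 40 diameter, 83 high, standing in the door's rack. It must stay upright (it topples if the door is jerked). Origin: centre of its base, z up.
- flask_wide: Wide amber bottle, 64 diameter, 116 high, loose: leave alone. Origin: centre of base.
- tub: White lidded tub, 64 diameter, 60 high, loose: leave alone. Origin: centre of base.
- tip_box: Blue pipette-tip box with clear lid, 85 x 120 x 72, left of the cabinet: leave alone. Origin: centre of underside.
- tip_box_b: Grey pipette-tip box with clear lid, 85 x 120 x 72, far left: leave alone. Origin: centre of underside.
- tube_rack: White tube rack with capped tubes, 90 x 200 x 112, right of the cabinet: leave alone. Origin: centre of underside.
- beaker: Glass beaker, 70 diameter, 90 high, right of the cabinet: leave alone. Origin: centre of base.

How it is judged:
By the outcome, as a careful person would: the job done as asked, in the order asked, and still so for the second after the job is handed in, with the robot touching nothing.
It also fails if it takes over 64 s, if anything falls off the work surface, if the arm or the gripper's body presses on something with over 40 N, if the wrist force passes 120 N, or if a joint passes its speed limit or range.

## Robot

A 6-joint arm with a two-finger parallel gripper is mounted at the origin on the work surface. World frame = base frame: x ahead of the robot, y to its left, z up, the work surface at z = 0. Lengths are in m, angles in rad, forces in N, time in s.
With the tool pointing down it reaches from about 0.275 to 0.875 m from the base axis. Payload 12.5 kg.
Tool frame: the origin (TCP) lies on the centre line of the jaws, within the pads' length; the fingertips stand r.finger_overhang ahead of it and the grasp point (between the pads) lies 3 mm ahead of it (r.finger_overhang is the distance from the TCP to the fingertips, in m); z points along the fingers, y is the direction in which the jaws open and shut (so a half turn about z gives the same grasp; the last joint's range is limited). The gripper opens to 85 mm and grips with 20 to 120 N. Pads are 22 mm wide; open, the fingers measure 114 mm over their backs; the gripper's body (76 mm by 85 mm) begins 54 mm behind the grasp point. The pads swing forward as they close: fully open they stand 13 mm farther back than shut.
Start: joints at [-0.085, 0.351, 1.652, -0, 1.139, -0.085], TCP at [0.55, 0, 0.253] pointing down, gripper open.
Joint ranges: [-2.75, 2.75], [-0.79, 2.1], [0.01, 2.65], [-1.57, 4.71], [0.07, 3.14], [-2.87, 2.87]. Speed limits (rad/s): [2.22, 2.22, 2.79, 3.14, 3.14, 3.14].

## Interface

Orientations are given as a unit quaternion [x, y, z, w].
In Python, from cell import r, optics gives the robot as it stands. The module is installed in compiled form; this text tells all that it offers. Calls block until the motion is done:
- r.move_to(position, orientation): joint-space move of the TCP to a pose.
- r.move_linear(position, rot=None, vel=0.15): straight line of the TCP; rot=None keeps the orientation; vel is the mean speed in m/s.
- r.set_joints(angles): joint-space move.
- r.set_gripper(opening, squeeze=None): opening from 0.0 (shut) to 1.0 (fully open); squeeze is the grip in N (None keeps the last); returns when the fingers have stopped.
- r.sleep(seconds).
- r.inverse_kinematics(position, orientation): joint angles nearest the present ones, or None.
- optics.get_image(name): name is "scene" or "side" or "wrist"; returns a dict with "pixels" (480x640x3 uint8, red, green, blue), "depth" (480x640 float32, m along the optical axis (not along the pixel's ray), 0 where there is no reading), "fx", "fy", "cx", "cy" (pixels), "camera_from_world" (4x4, takes a point from world to camera coordinates); the wrist camera has in their place "mount" (4x4, takes a point from camera to tool coordinates, whose origin is the TCP and whose axes are the flange's). Camera axes: x right, y down, z forward; pixel columns grow to the right and rows downward; lengths in m; the calibration is good to about 2 mm. A picture is of the moment at which its call begins: read the wrist's pose just before it.
A pose or a line that the arm cannot do raises r.PlanningError and nothing moves.
- r.hand_in(): hands the job in, once; it reports no verdict.
Readings, each from a call of its own:
- r.current_t(): time.
- r.current_q(): joint angles.
- r.current_qvel(): joint speeds.
- r.current_effort(): joint torques, N m.
- r.current_tool_pos(): TCP position.
- r.current_ee_rot(): TCP orientation.
- r.current_contact_force(): force on the tool from outside, world axes, zero at the start.
- r.current_torque(): the same for the moment, N m.
- r.current_opening(): opening from 0.0 (shut) to 1.0 (fully open).
Only numpy, scipy, OpenCV 4.12 (cv2) and the standard library are available. Lean on these libraries where they do the work, as an engineer would, in place of code of your own. Each camera call takes 0.05 s, during which the arm holds its last target.

## Working session

There is one attempt and no reset: what is moved stays moved. The work goes in short steps, each a Python script; the robot and the scene stay as the last script left them, time stands still between calls to the robot, and variables do not carry over. Pictures are saved under pics/ and viewed, and the job is handed in when it is done.

```bash
mkdir -p pics
python3 - <<'E'
from cell import r, optics
import cv2,numpy as np
for n in ["scene","side","wrist"]:
    im=optics.get_image(n)
    cv2.imwrite(f"pics/{n}0.png",im["pixels"][:,:,::-1]); np.savez(f"{n}0.npz",**im)
    if n!="wrist": print(n,im["fx"],im["cx"],im["cy"],np.round(np.linalg.inv(im["camera_from_world"]),3))
print(r.current_t(),r.finger_overhang,r.current_ee_rot(),r.current_contact_force())
E
```

```text
scene 482.9520204244801 319.3509733058246 237.75885622006254 [[ 0.866  0.347 -0.36   1.037]
 [ 0.5   -0.604  0.621 -0.768]
 [-0.002 -0.718 -0.696  1.02 ]
 [ 0.     0.     0.     1.   ]]
side 489.4265196841643 319.92308421229745 239.3842925879279 [[-0.85  -0.372  0.372  0.097]
 [-0.527  0.596 -0.606  0.755]
 [ 0.004 -0.711 -0.703  0.997]
 [ 0.     0.     0.     1.   ]]
0.15 0.022 [ 7.07109095e-01  7.07104330e-01 -2.91467184e-04 -3.30629793e-04] [0.35515602 0.14341965 1.01015184]
```

View pics/scene0.png

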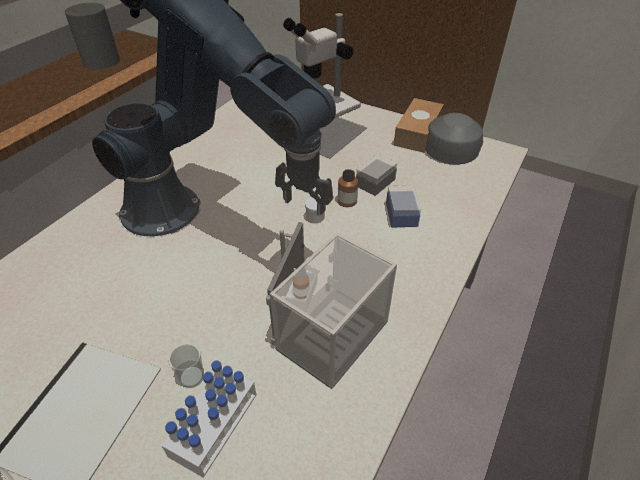

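View pics/side0.png

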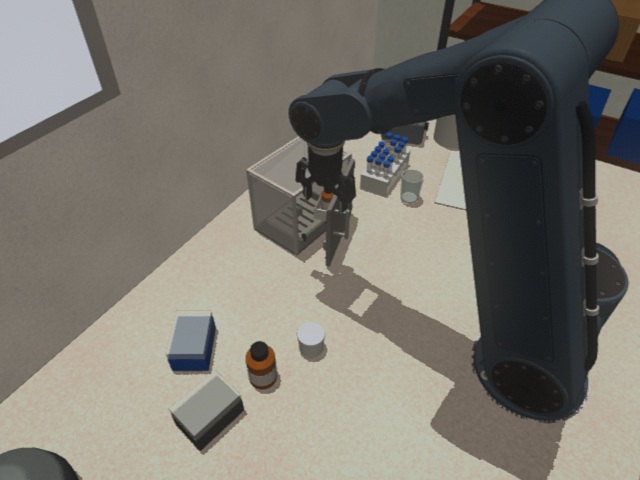

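View pics/wrist0.png

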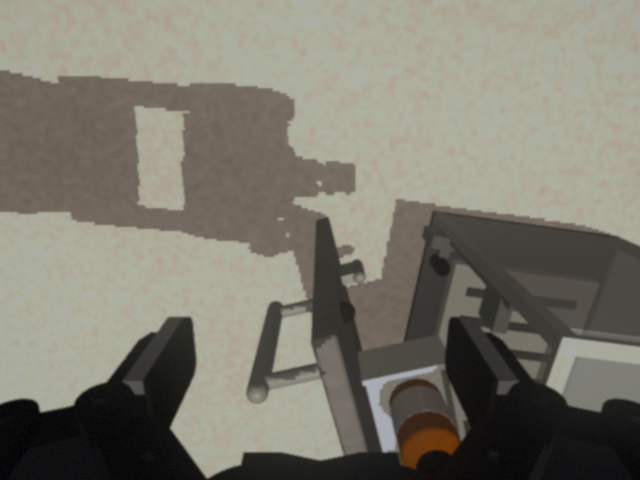

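The scene picture shows the cabinet at about (330,310), with the door ajar at (288,270). The wrist view shows the handle bar from (258,393) to (275,308), the door's top edge at about (325,225)-(345,450), the rack with the bottle at about (415,420), and the cabinet at the right.

```bash
cat > h.py <<'E'
from cell import r, optics
import cv2,numpy as np
from scipy.spatial.transform import Rotation as R
def cloud(im,T):  # T world from cam
    d=im["depth"];v,u=np.mgrid[0:480,0:640]
    P=np.stack([(u-im["cx"])/im["fx"]*d,(v-im["cy"])/im["fy"]*d,d],-1)@T[:3,:3].T+T[:3,3]
    P[d==0]=np.nan
    return P
def wristT(im,p,q):
    T=np.eye(4);T[:3,:3]=R.from_quat(q).as_matrix();T[:3,3]=p
    return T@im["mount"]
E
python3 - <<'E'
from h import *
W={}
for n in ["scene","side","wrist"]:
    im=dict(np.load(n+"0.npz"))
    T=wristT(im,r.current_tool_pos(),r.current_ee_rot()) if n=="wrist" else np.linalg.inv(im["camera_from_world"])
    if n=="wrist": print(np.round(T,3),im["fx"])
    P=W[n]=cloud(im,T)
    z=P[...,2]
    # top-view render
    B=np.zeros((600,800,3),np.uint8)
    m=np.isfinite(z)&(z>0.02)&(z<0.235)
    # map x 0.4..0.9, y -0.3..0.2 
    X=P[m];c=im["pixels"][m]
    u=((0.3-X[:,1])/0.0008).astype(int);v=((0.95-X[:,0])/0.0009).astype(int)
    k=(u>=0)&(u<800)&(v>=0)&(v<600)
    hh=X[:,2][k]
    o=np.argsort(hh)
    col=cv2.applyColorMap((np.clip(hh/0.235,0,1)*255).astype(np.uint8)[:,None],cv2.COLORMAP_JET)[:,0]
    B[v[k][o],u[k][o]]=col[o]
    B=cv2.dilate(B,np.ones((2,2)))
    cv2.imwrite(f"pics/top_{n}.png",B)
for p in [(250,393),(258,393),(275,308),(318,225),(325,340)]:
    print(p,W["wrist"][p[1],p[0]])
E
```

```text
[[ 1.    -0.    -0.001  0.549]
 [-0.001 -0.953 -0.302  0.078]
 [-0.001  0.302 -0.953  0.372]
 [ 0.     0.     0.     1.   ]] 432.36898658206826
(250, 393) [ 0.51493456 -0.05600615  0.19621184]
(258, 393) [ 0.51891279 -0.05546308  0.19692506]
(275, 308) [ 0.518659   -0.05295114  0.11234209]
(318, 225) [ 0.54683721 -0.01937982  0.0285144 ]
(325, 340) [ 0.55084946 -0.01947184  0.2089304 ]
```

```bash
python3 -c "
import cv2,numpy as np
a=[cv2.resize(cv2.imread(f'pics/top_{n}.png'),(400,300),interpolation=cv2.INTER_AREA) for n in ['scene','side','wrist']]
cv2.imwrite('pics/tops.png',np.vstack([np.hstack(a[:2]),np.hstack([a[2],a[2]*0])]))"
```

```text
(no output)
```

View pics/tops.png

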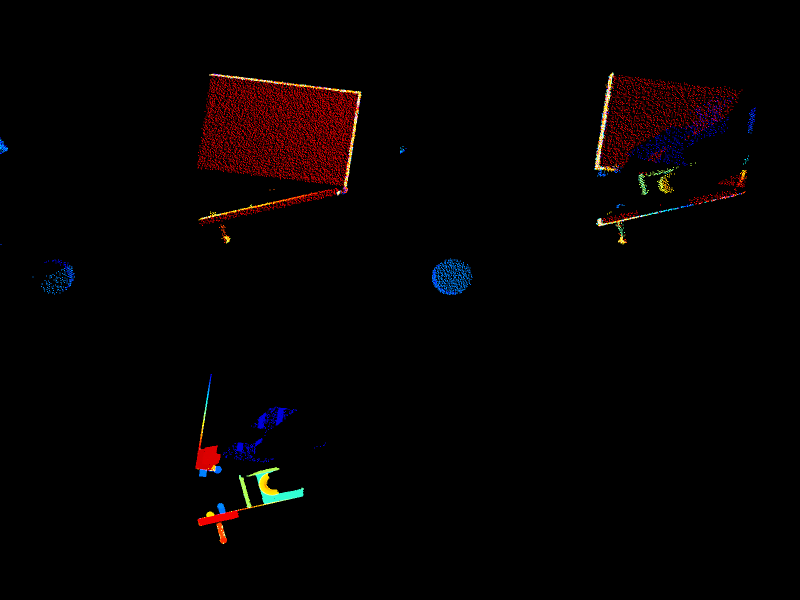

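The top views give the cabinet yawed slightly (clockwise in the plot), the door line ajar, and the handle bar in front of it. Now I'll fit them.

```bash
cat > fit.py <<'E'
from h import *
W={}
for n in ["scene","side","wrist"]:
    im=dict(np.load(n+"0.npz"))
    T=wristT(im,[.55,0,.253],r.current_ee_rot()) if n=="wrist" else np.linalg.inv(im["camera_from_world"])
    P=cloud(im,T); P=P[np.isfinite(P[...,2])]
    W[n]=P[(P[:,0]>.4)&(P[:,0]<.9)&(P[:,1]>-.3)&(P[:,1]<.1)]
for n,P in W.items():
    # cabinet top rect
    C=P[(P[:,2]>.209)&(P[:,2]<.222)]
    if n!="wrist":
        D=C[(C[:,0]>.66+ -0.0*C[:,1])]
        rect=cv2.minAreaRect(D[:,:2].astype(np.float32)); print(n,"rect",rect); print(np.round(cv2.boxPoints(rect),4).tolist())
    D=P[(P[:,2]>.203)&(P[:,2]<.2135)&(P[:,0]>.53)&(P[:,0]<.64)]
    D=D[np.abs(D[:,0]-(.55+ (-.02-D[:,1])*.24))<.022]
    rr=cv2.minAreaRect(D[:,:2].astype(np.float32)); print(n,"door",len(D),rr,np.round(cv2.boxPoints(rr),4).tolist())
    H=P[(P[:,2]>.1)&(P[:,2]<.205)&(np.hypot(P[:,0]-.52,P[:,1]+.055)<.018)]
    print(n,"handle",len(H),H.mean(0),H.min(0),H.max(0))
E
python3 fit.py
```

```text
scene rect ((0.7231451869010925, -0.14631995558738708), (0.2435411512851715, 0.15842781960964203), 82.22145080566406)
[[0.6281999945640564, -0.25619998574256897], [0.785099983215332, -0.2777000069618225], [0.8180999755859375, -0.036400001496076584], [0.6610999703407288, -0.01489999983459711]]
scene door 427 ((0.5805048942565918, -0.1389537751674652), (0.022757232189178467, 0.2478620558977127), 17.02374839782715) [[0.53329998254776, -0.023800000548362732], [0.60589998960495, -0.26080000400543213], [0.6276999711990356, -0.2540999948978424], [0.5551000237464905, -0.017100000753998756]]
scene handle 121 [ 0.52166595 -0.06237719  0.16593802] [ 0.51306842 -0.06724418  0.11158043] [ 0.53677588 -0.05398245  0.20196382]
side rect ((0.7261979579925537, -0.13054852187633514), (0.21498043835163116, 0.15759530663490295), 83.02572631835938)
[[0.6348999738693237, -0.22769999504089355], [0.7914000153541565, -0.2468000054359436], [0.8174999952316284, -0.033399999141693115], [0.6610000133514404, -0.014299999922513962]]
side door 194 ((0.5792693495750427, -0.13317199051380157), (0.02198963053524494, 0.2413022220134735), 16.872089385986328) [[0.5336999893188477, -0.020899999886751175], [0.6037999987602234, -0.251800000667572], [0.6248000264167786, -0.24539999663829803], [0.5547999739646912, -0.014499999582767487]]
side handle 152 [ 0.51875205 -0.05488775  0.15016974] [ 0.51169579 -0.06170578  0.10026224] [ 0.53710938 -0.04910867  0.199589  ]
wrist door 3418 ((0.5584547519683838, -0.051076363772153854), (0.01231614500284195, 0.06923889368772507), 14.045001029968262) [[0.5440999865531921, -0.01899999938905239], [0.5608999729156494, -0.08619999885559082], [0.5727999806404114, -0.08320000022649765], [0.5559999942779541, -0.01600000075995922]]
wrist handle 2628 [ 0.52209064 -0.05427506  0.16203624] [ 0.5127492  -0.06227176  0.10045309] [ 0.53795825 -0.04899283  0.19835932]
```

```bash
cat >> fit.py <<'E'
print('----')
def line(Q):
    for _ in range(5):
        vx,vy,x,y=cv2.fitLine(Q.astype(np.float32),cv2.DIST_HUBER,0,.001,.001).ravel()
        e=np.abs((Q[:,0]-x)*vy-(Q[:,1]-y)*vx); Q=Q[e<max(2.5*np.median(e),.003)]
    return np.degrees(np.arctan2(vy,vx)),(x,y),len(Q),e.max()
for n in ["scene","side"]:
    P=W[n]; C=P[(P[:,2]>.2)&(P[:,2]<.222)]
    l=lambda a:np.array(a)
    A=l([.661,-.015]);B=l([.818,-.035]);E_=l([.785,-.277]);F=l([.612,-.25])
    for nm,(a,b) in dict(left=(A,B),back=(B,E_),right=(E_,F),front=(A,F)).items():
        d=(b-a)/np.linalg.norm(b-a);t=(C[:,:2]-a)@d;L=np.linalg.norm(b-a);e=(C[:,:2]-a)@l([-d[1],d[0]])
        for lo in [.0]:
            k=(t>.02)&(t<L-.03)
            # boundary: outermost point per bin
            s=np.sign(((l([.72,-.14])-a)@l([-d[1],d[0]])))
            bins=(t[k]/.004).astype(int);Q=C[k][:,:2];ee=e[k]*s
            o=[Q[bins==i][np.argmin(ee[bins==i])] for i in np.unique(bins) if ee[bins==i].min()>-.012]
            if len(o)>5: print(n,nm,line(np.array(o)))
for n,P in W.items():
    # outer face of door below the rim: normal facing robot
    d=np.array([-.2427,.9701]);nn=np.array([.9701,.2427]);h=np.array([.6074,-.2464])
    t=(P[:,:2]-h)@d; e=(P[:,:2]-h)@nn
    k=(t>.01)&(t<.24)&(np.abs(e+.006)<.006)&(P[:,2]>.03)&(P[:,2]<.205)
    print(n,"outer",k.sum(), line(P[k][:,:2]) if k.sum()>20 else 0)
    k=(t>.01)&(t<.24)&(np.abs(e-.006)<.006)&(P[:,2]>.03)&(P[:,2]<.205)
    print(n,"inner",k.sum(), line(P[k][:,:2]) if k.sum()>20 else 0)
    k=(t>.01)&(t<.28)&(np.abs(e)<.012)&(P[:,2]>.206)&(P[:,2]<.214)
    print(n,"top",k.sum(), line(P[k][:,:2]),t[k].min(),t[k].max(),e[k].min(),e[k].max())
E
python3 fit.py | sed -n '/----/,$p'
```

```text
----
scene left (np.float32(-7.1602073), (np.float32(0.72517574), np.float32(-0.026441706)), 26, np.float64(0.002812255517486699))
scene back (np.float32(82.26103), (np.float32(0.80047673), np.float32(-0.15785475)), 49, np.float64(0.0009914544800655022))
scene right (np.float32(-8.228612), (np.float32(0.6844126), np.float32(-0.2629549)), 32, np.float64(0.0010397217248505133))
side left (np.float32(-8.343245), (np.float32(0.7364063), np.float32(-0.024724098)), 28, np.float64(0.0029032261517105426))
side back (np.float32(81.916), (np.float32(0.7979765), np.float32(-0.15975444)), 45, np.float64(0.002850030641961555))
side right (np.float32(-57.13066), (np.float32(0.7106804), np.float32(-0.17431463)), 18, np.float64(0.0028161851772598445))
side front (np.float32(-54.929268), (np.float32(0.69183433), np.float32(-0.14704964)), 10, np.float64(0.0021953281707814895))
scene outer 0 0
scene inner 584 (np.float32(-75.95082), (np.float32(0.57622963), np.float32(-0.09882235)), 574, np.float64(0.002241405488223998))
scene top 374 (np.float32(-75.71464), (np.float32(0.5868294), np.float32(-0.160056
[... 374 characters left out ...]
90529869085))
side top 166 (np.float32(-76.010056), (np.float32(0.57459635), np.float32(-0.117330566)), 166, np.float64(0.006835594952303253)) 0.010282756048988873 0.23713181197697336 -0.006612313804335958 0.006336884743823229
wrist outer 1095 (np.float32(88.24084), (np.float32(0.5476742), np.float32(-0.02155746)), 1095, np.float64(0.0027228136576076685))
wrist inner 4948 (np.float32(-75.8389), (np.float32(0.5655332), np.float32(-0.05469269)), 3778, np.float64(0.00294536976672685))
wrist top 3235 (np.float32(-75.89534), (np.float32(0.5576851), np.float32(-0.046793018)), 3235, np.float64(0.0064743933455373125)) 0.17028726477077227 0.23598181360006298 -0.006235152060772162 0.006081612839739159
```

```bash
cat >> h.py <<'E'
HINGE=np.array([.6074,-.2464]); CL=82.0; TH0=np.radians(22.0)
def axes(th):
    a=np.radians(CL)+th
    d=np.array([np.cos(a),np.sin(a)]); n=np.array([np.sin(a),-np.cos(a)])
    return d,n
def pose(th,t,e,z,yawth=None):
    d,n=axes(th); p=HINGE+t*d+e*n
    d2,n2=axes(th if yawth is None else yawth)
    y=np.array([-d2[0],-d2[1],0]);zz=np.array([0,0,-1.]);x=np.cross(y,zz)
    return np.r_[p,z],R.from_matrix(np.stack([x,y,zz],1)).as_quat()
def fn(th,base): 
    f=np.array(r.current_contact_force())-base
    d,n=axes(th); return f[:2]@n,f[:2]@d,f[2]
E
python3 - <<'E'
from h import *
print(r.current_t())
p,q=pose(TH0,.150,-.065,.262)
print(p,q,r.inverse_kinematics(p,q)); 
r.move_to(p,q); print(r.current_t(),r.current_q())
r.set_gripper(0.0); print(r.current_t(),r.current_opening())
p[2]=.180; r.move_linear(p,vel=.1); print(r.current_t(),r.current_contact_force())
im=optics.get_image("wrist"); cv2.imwrite("pics/w1.png",im["pixels"][:,:,::-1])
im=optics.get_image("side"); cv2.imwrite("pics/s1.png",im["pixels"][:,:,::-1])
E
```

```text
0.15
[ 0.50804249 -0.11658056  0.262     ] [0.99254615 0.12186934 0.         0.        ] [-3.14892993e-01  2.89213459e-01  1.71515829e+00 -4.44089210e-16
  1.13722091e+00  1.01155724e+00]
1.175 [-3.14455966e-01  2.89363437e-01  1.71513428e+00  1.19493710e-04
  1.13719136e+00  1.00989845e+00]
1.9417 0.002109631650171434
2.9083 [-0.97922243  0.52623285 -0.14981835]
```

View pics/w1.png

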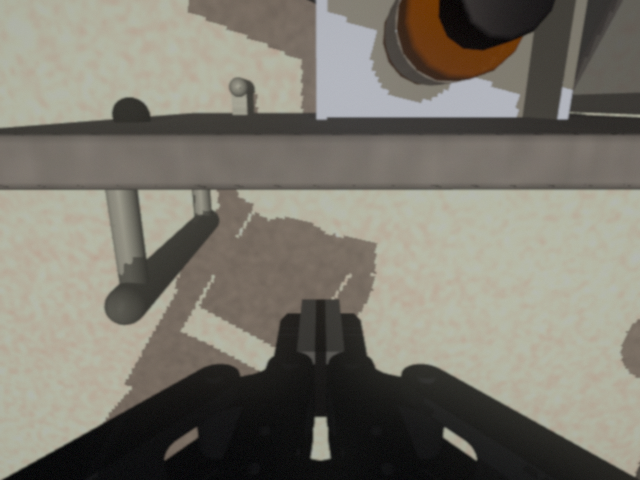

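View pics/s1.png

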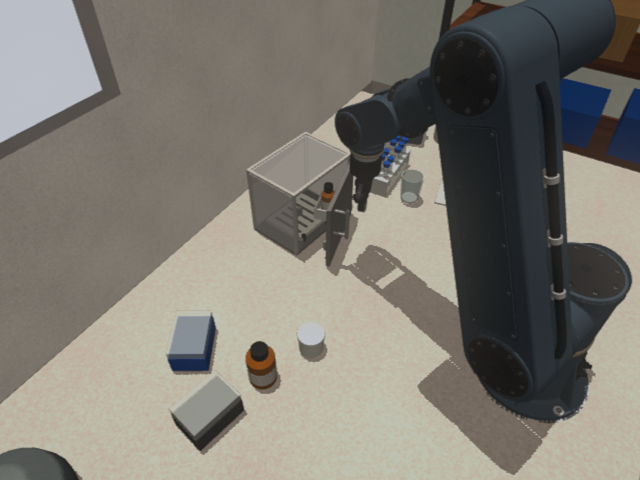

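The wrist view shows the shut fingers at (320,330) square to the door (at rows 130-190) and clear of the handle at (125,305). The bottle is upright. Now I'll make contact and push.

```bash
cat > push1.py <<'E'
from h import *
base=np.array(r.current_contact_force())
print("t",r.current_t())
p,q=pose(TH0,.150,-.024,.180); r.move_linear(p,vel=.08); print("near",r.current_t(),np.round(fn(TH0,base),2))
e=-.024
while e<-.008:
    e+=.001; p,_=pose(TH0,.150,e,.180); r.move_linear(p,vel=.03)
    f=fn(TH0,base); print(round(e,4),round(r.current_t(),2),np.round(f,2))
    if f[0]<-.9: break
np.save("base.npy",np.r_[base,e])
E
python3 push1.py
```

```text
t 3.0083
near 3.675 [0.97 0.25 0.28]
-0.023 3.92 [ 0.01  0.82 -1.01]
-0.022 4.17 [-0.19  0.59  0.06]
-0.021 4.42 [ 0.49  0.41 -0.37]
-0.02 4.67 [0.47 0.52 1.45]
-0.019 4.92 [0.66 0.61 0.41]
-0.018 5.17 [ 0.06 -0.16  0.9 ]
-0.017 5.42 [0.24 0.44 0.25]
-0.016 5.67 [ 0.98  1.17 -0.86]
-0.015 5.92 [-0.22  1.47  0.66]
-0.014 6.17 [0.11 1.22 1.2 ]
-0.013 6.42 [-0.76  0.33  0.69]
-0.012 6.67 [0.37 0.08 0.35]
-0.011 6.92 [-0.27  0.94  0.47]
-0.01 7.17 [-0.21  0.77 -0.24]
-0.009 7.42 [0.34 1.13 0.23]
-0.008 7.67 [-0.02  0.44  0.2 ]
```

```bash
cat > push2.py <<'E'
from h import *
base=np.load("base.npy")[:3]
E_=-.017
for th in [.32,.28,.24,.21]:
    p,q=pose(th,.150,E_,.180); r.move_linear(p,q,vel=.05)
    print(th,round(r.current_t(),2),np.round(fn(th,base),2))
im=optics.get_image("wrist"); cv2.imwrite("pics/w2.png",im["pixels"][:,:,::-1])
th=.21; peak=0
while th>-.02:
    th-=.006 if peak<5 else .0035
    p,q=pose(th,.150,E_,.180); r.move_linear(p,q,vel=.03)
    F=-fn(th,base)[0]; F2=-fn(th,base)[0]
    print(round(th,4),round(r.current_t(),2),round(F,1),round(F2,1))
    F=(F+F2)/2; peak=max(peak,F)
    if F>22 or (peak>9 and F<3.5): break
print("stop",th,peak)
im=optics.get_image("wrist"); cv2.imwrite("pics/w3.png",im["pixels"][:,:,::-1])
np.save("th.npy",th)
E
python3 push2.py
```

```text
0.32 7.92 [ 0.21 -0.45  0.33]
0.28 8.19 [0.65 0.64 1.05]
0.24 8.46 [-0.    0.39  1.28]
0.21 8.71 [ 0.88  0.61 -0.01]
0.204 9.01 0.2 0.2
0.198 9.26 0.2 0.2
0.192 9.51 1.5 1.5
0.186 9.76 0.7 0.7
0.18 10.01 -0.7 -0.7
0.174 10.26 -0.1 -0.1
0.168 10.51 0.3 0.3
0.162 10.76 0.1 0.1
0.156 11.01 -0.2 -0.2
0.15 11.26 0.3 0.3
0.144 11.51 0.4 0.4
0.138 11.76 -0.3 -0.3
0.132 12.01 -0.7 -0.7
0.126 12.26 0.3 0.3
0.12 12.51 0.6 0.6
0.114 12.76 0.5 0.5
0.108 13.01 0.6 0.6
0.102 13.26 4.6 4.6
0.096 13.51 9.1 9.1
0.0925 13.76 11.4 11.4
0.089 14.01 13.5 13.5
0.0855 14.26 14.2 14.2
0.082 14.51 13.4 13.4
0.0785 14.76 12.3 12.3
0.075 15.01 10.8 10.8
0.0715 15.26 9.8 9.8
0.068 15.51 7.7 7.7
0.0645 15.76 2.6 2.6
stop 0.06449999999999986 14.183051452835732
```

View pics/w3.png

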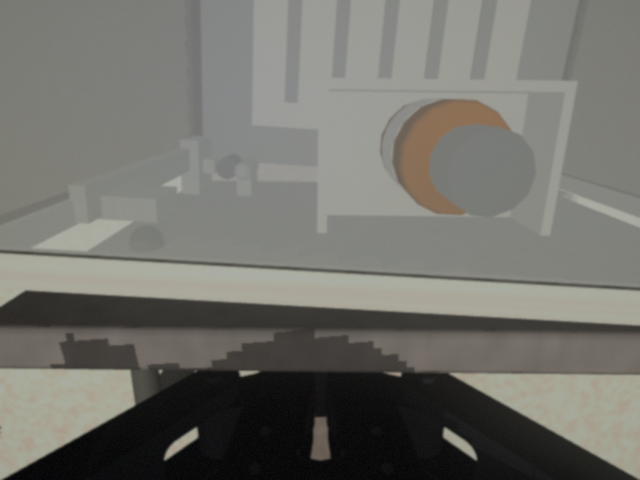

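The peak was 14.2 N and the force is now dying away. In the picture the door is nearly shut (its panel at rows 330-370) and the bottle is upright. I'll creep past the dead point, stopping if the force rises.

```bash
cat > push3.py <<'E'
from h import *
base=np.load("base.npy")[:3]; th=float(np.load("th.npy")); prev=2.6
def door():
    im=optics.get_image("wrist")
    P=cloud(im,wristT(im,r.current_tool_pos(),r.current_ee_rot()))
    return im,P
while th>.047:
    th-=.003
    p,q=pose(th,.150,-.017,.180); r.move_linear(p,q,vel=.03)
    r.sleep(.02);F=-fn(th,base)[0]; r.sleep(.03);F2=-fn(th,base)[0]
    print(round(th,4),round(r.current_t(),2),round(F,1),round(F2,1))
    if (F+F2)/2>5: break
np.save("th.npy",th)
im,P=door(); cv2.imwrite("pics/w4.png",im["pixels"][:,:,::-1]); np.save("P4.npy",P)
E
python3 push3.py
```

```text
0.0615 16.11 -0.5 -0.8
0.0585 16.41 0.0 0.2
0.0555 16.71 -0.6 -0.8
0.0525 17.01 -0.3 -0.3
0.0495 17.31 0.3 -0.2
0.0465 17.61 0.2 0.3
```

View pics/w4.png

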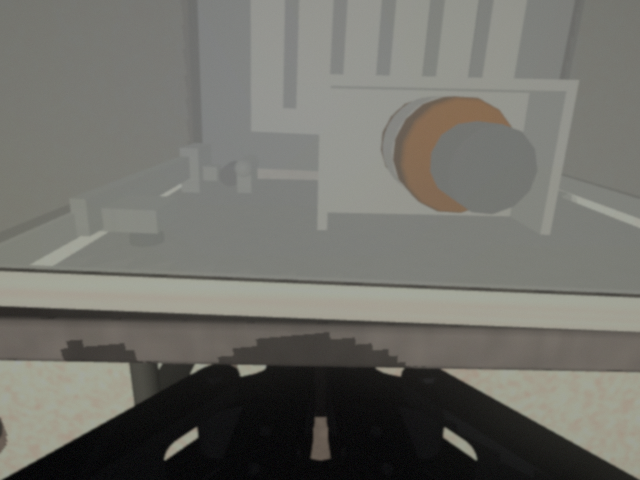

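The force has gone to zero. The door's lower edge (row 360 at the left, 370 at the right) is now tilted ahead of the tool, and the buffer at (147,238) sits on the stop block. That means it has snapped. I'll let go and check that it stays shut.

```bash
cat > rel.py <<'E'
from h import *
th=float(np.load("th.npy"))
def door(P):
    Q=P[np.isfinite(P[...,2])]; d,n=axes(.035); t=(Q[:,:2]-HINGE)@d; e=(Q[:,:2]-HINGE)@n
    k=(Q[:,2]>.205)&(Q[:,2]<.2125)&(t>.02)&(t<.236)&(e<.012)&(e>-.02)
    vx,vy,x,y=cv2.fitLine(Q[k][:,:2].astype(np.float32),cv2.DIST_HUBER,0,.001,.001).ravel()
    a=np.arctan2(vy,vx)%np.pi; return a-np.radians(CL), k.sum(), e[k].min(),e[k].max()
print("before release",door(np.load("P4.npy")))
p,q=pose(th,.150,-.060,.180); r.move_linear(p,q,vel=.10)
p[2]=.25; r.move_linear(p,vel=.15); print(r.current_t(),r.current_contact_force())
p0,q0=r.current_tool_pos(),r.current_ee_rot()
im=optics.get_image("wrist"); P=cloud(im,wristT(im,p0,q0)); print("released",door(P))
cv2.imwrite("pics/w5.png",im["pixels"][:,:,::-1])
# meanwhile go above handle
r.set_gripper(.6)
p,q=pose(.033,.205,-.041,.275); r.move_to(p,q)
p0,q0=r.current_tool_pos(),r.current_ee_rot()
im=optics.get_image("wrist"); P=cloud(im,wristT(im,p0,q0)); print("1s later",r.current_t(),door(P))
cv2.imwrite("pics/w6.png",im["pixels"][:,:,::-1])
d,n=axes(.033);Q=P[np.isfinite(P[...,2])]
t=(Q[:,:2]-HINGE)@d; e=(Q[:,:2]-HINGE)@n
k=(Q[:,2]>.19)&(Q[:,2]<.202)&(np.hypot(t-.205,e+.041)<.02)
print("bar",k.sum(),t[k].min(),t[k].max(),e[k].min(),e[k].max())
E
python3 rel.py; python3 -c "
import cv2,numpy as np
a=[cv2.resize(cv2.imread(f'pics/w{i}.png'),(400,300)) for i in (5,6)];cv2.imwrite('pics/w56.png',np.hstack(a))"
```

```text
before release (np.float64(0.024003744214869505), np.int64(34944), np.float64(-0.019994765642343874), np.float64(0.008910274596135205))
18.8583 [ 0.35943932 -0.81974074 -0.55114486]
released (np.float64(0.02384722241768933), np.int64(18526), np.float64(-0.005881198175089153), np.float64(0.008219651292068857))
1s later 19.8667 (np.float64(0.02361369141945935), np.int64(10646), np.float64(-0.005475851192628859), np.float64(0.008392468699535192))
bar 400 0.1989475971623575 0.20943280240889248 -0.04393533718903177 -0.021121706640997995
```

View pics/w56.png

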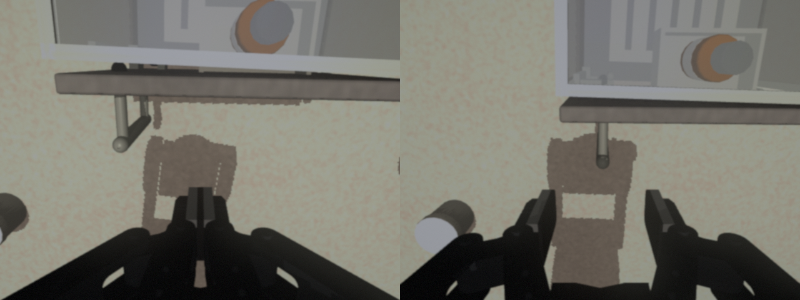

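The door stays shut at about 0.024 rad (fits 0.2 mrad apart 1 s after letting go). In the second picture the open fingers straddle the bar at (602,160), and the bottle is upright at (715,55). Next is the grasp and the slow pull.

```bash
cat > pull.py <<'E'
from h import *
T0=.2045;E0=-.040;th=.025;Z=.183
for a in np.arange(.025,1.3,.1):
    p,q=pose(a,T0,E0,Z); s=r.inverse_kinematics(p,q); assert s is not None,a
print("end q",np.round(s,2))
p,q=pose(th,T0,E0,.275); r.move_linear(p,q,vel=.1)
p,q=pose(th,T0,E0,Z); r.move_linear(p,q,vel=.08)
base=np.array(r.current_contact_force()); print(r.current_t(),"base",base)
r.set_gripper(0.0,squeeze=45); print(r.current_t(),"op",r.current_opening(),np.round(fn(th,base),1))
dt=0
while th<.16:
    th+=.008; p,q=pose(th,T0+dt,E0,Z); r.move_linear(p,q,vel=.03)
    f=fn(th,base); print(round(th,3),round(r.current_t(),2),np.round(f,1))
    dt+=np.clip(.00004*f[1],-.0003,.0003)
    if np.linalg.norm(f)>30: break
print(r.current_opening(),dt); np.save("pull.npy",np.r_[th,dt,base])
im=optics.get_image("wrist"); cv2.imwrite("pics/w7.png",im["pixels"][:,:,::-1])
E
python3 pull.py
```

```text
end q [-0.53  0.26  1.97 -0.    0.9  -0.05]
21.4167 base [ 0.34525904 -0.0729082  -0.06204435]
21.8667 op 0.11035976820084818 [-0.6 -5.6  2.4]
0.033 22.12 [ 4.4 -4.9 -1.3]
0.041 22.37 [ 5.4 -2.5 -2.3]
0.049 22.62 [ 4.8 -2.6 -1.1]
0.057 22.87 [ 2.8 -4.   1.4]
0.065 23.12 [-1.7 -5.5  5.3]
0.073 23.37 [-5.  -4.   7.4]
0.081 23.62 [-6.1 -4.8  7.9]
0.089 23.87 [-3.5 -2.3  8. ]
0.097 24.12 [-0.4 -1.   4.6]
0.105 24.37 [-1.2 -0.9  5.8]
0.113 24.62 [-1.2 -0.3  5.7]
0.121 24.87 [-0.6 -0.2  5.9]
0.129 25.12 [-0.9  0.4  5.9]
0.137 25.37 [ 0.  -0.5  6.1]
0.145 25.62 [-0.6  0.9  6.3]
0.153 25.87 [-0.7  0.4  6.3]
0.161 26.12 [-1.2  0.1  6.2]
0.11655542885594658 -0.001270434878879077
```

View pics/w7.png

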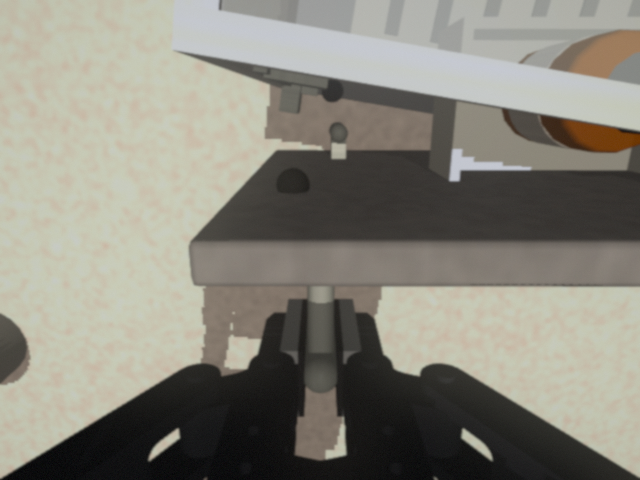

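The door is out of the catch, with the bar still held at (320,350) and the striker clear at (338,132). I'll keep opening it.

```bash
cat > pull2.py <<'E'
from h import *
T0=.2045;E0=-.040;Z=.183
L=np.load("pull.npy");th,dt,base=L[0],L[1],L[2:]
while th<1.25:
    th+=.05; p,q=pose(th,T0+dt,E0,Z); r.move_linear(p,q,vel=.05)
    f=fn(th,base); print(round(th,3),round(r.current_t(),2),np.round(f,1),round(dt,5))
    dt+=np.clip(.00004*f[1],-.0005,.0005)
    if np.linalg.norm(f)>30: break
print(r.current_opening(),dt); np.save("pull.npy",np.r_[th,dt,base])
im=optics.get_image("wrist"); cv2.imwrite("pics/w8.png",im["pixels"][:,:,::-1])
im=optics.get_image("scene"); cv2.imwrite("pics/c8.png",im["pixels"][:,:,::-1])
E
python3 pull2.py;  python3 -c "
import cv2,numpy as np
a=[cv2.resize(cv2.imread(f'pics/{i}.png'),(400,300)) for i in ('w8','c8')];cv2.imwrite('pics/b8.png',np.hstack(a))"
```

```text
0.211 26.52 [-1.  -0.1  6.9] -0.00127
0.261 26.88 [-0.4 -0.   5.2] -0.00127
0.311 27.24 [-0.6  0.6  5.5] -0.00128
0.361 27.6 [-0.1  0.   6.7] -0.00125
0.411 27.96 [-0.2  0.8  6.2] -0.00125
0.461 28.32 [-0.9  0.5  6.1] -0.00122
0.511 28.68 [-0.1 -0.3  6. ] -0.0012
0.561 29.03 [-1.3  1.1  5.9] -0.00122
0.611 29.39 [-1.1  0.2  7.2] -0.00117
0.661 29.75 [-1.4  1.2  6.4] -0.00116
0.711 30.11 [-2.  -0.3  7.5] -0.00112
0.761 30.47 [-0.2  2.4  8.2] -0.00113
0.811 30.82 [-1.3  0.4  6.3] -0.00103
0.861 31.18 [-1.1  1.6  7.1] -0.00102
0.911 31.54 [-1.2  0.5  6.9] -0.00095
0.961 31.9 [-0.4  1.   6.4] -0.00093
1.011 32.26 [-1.1  1.1  7.7] -0.00089
1.061 32.62 [-1.   0.8  8. ] -0.00085
1.111 32.98 [-0.8  1.1  7.8] -0.00082
1.161 33.33 [-1.7  1.8  6.8] -0.00077
1.211 33.69 [-1.4  2.2  8.5] -0.0007
1.261 34.05 [-0.6  1.6  8.4] -0.00061
0.11318190841643291 -0.0005503170108104789
```

View pics/b8.png

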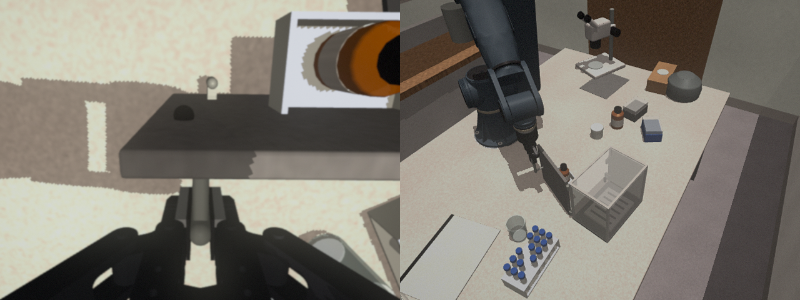

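The door is wide open, the bottle is upright in the rack at (345,55), and nothing else has been disturbed. Now I'll release and lift straight up.

```bash
cat > fin.py <<'E'
from h import *
r.set_gripper(.5); p=np.array(r.current_tool_pos()); p[2]=.30; r.move_linear(p,vel=.1)
d,n=axes(1.26); p[:2]-=.05*n; r.move_linear(p,vel=.15); r.sleep(.8)
print(r.current_t(),r.current_contact_force())
im=optics.get_image("wrist"); cv2.imwrite("pics/w9.png",im["pixels"][:,:,::-1])
P=cloud(im,wristT(im,r.current_tool_pos(),r.current_ee_rot()));Q=P[np.isfinite(P[...,2])]
t=(Q[:,:2]-HINGE)@d; e=(Q[:,:2]-HINGE)@n
k=(Q[:,2]>.204)&(Q[:,2]<.214)&(t>.02)&(t<.25)&(np.abs(e)<.03)
vx,vy,x,y=cv2.fitLine(Q[k][:,:2].astype(np.float32),cv2.DIST_HUBER,0,.001,.001).ravel()
print("door",(np.arctan2(vy,vx)%np.pi)-np.radians(CL),k.sum())
for n_ in("scene","side"):
    im=optics.get_image(n_); cv2.imwrite(f"pics/{n_}9.png",im["pixels"][:,:,::-1])
E
python3 fin.py;  python3 -c "
import cv2,numpy as np
a=[cv2.resize(cv2.imread(f'pics/{i}.png'),(400,300)) for i in ('w9','scene9','side9','scene0')];cv2.imwrite('pics/b9.png',np.vstack([np.hstack(a[:2]),np.hstack(a[2:])]))"
```

```text
37.1667 [ 0.80141224 -0.21273101  0.45768077]
door 1.2502279282511244 10801
```

View pics/b9.png

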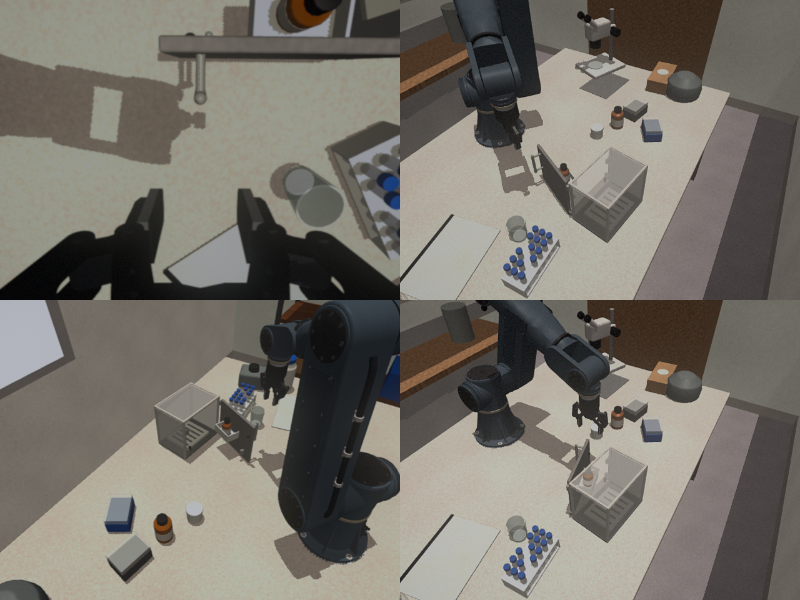

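The door stands open at 1.25 rad, the bottle is upright at (565,170), the other objects are where they were, and the gripper is clear.

```bash
python3 -c "
from cell import r
r.hand_in(); print(r.current_t())"
```

```text
the job is handed in; nothing more can be done
the job is handed in; nothing more can be done
```

The job is done and handed in at about 37 s of the 64 s allowed. The door was tried in its catch and now stands wide open at about 1.25 rad (72°).

- **Closing:** I pushed the ajar door slowly on its outer face, 150 mm from the hinge. The roller met at roughly 0.105 rad and resistance peaked at 14 N. At about 0.06 rad the force fell to zero and the door snapped shut ahead of the fingers. I felt no later rise in force, so I was never pressing it against the buffer.
- **Staying shut:** After I let go, the door measured 0.024 rad, and the same to within 0.3 mrad about a second later.
- **Opening:** I pinched the handle and pulled slowly through the catch, reading about 6 N along the pull. I then followed the arc round and released.
- **Last checks:** The bottle is upright in the rack, the gripper is clear with no contact force, and the other objects look unmoved in the before and after pictures.

I judged the other objects by eye and did not measure them. Buffer force cannot be read directly, so I inferred it from the tool force. The tool force reading is noisy by about 1 N, so the door's own friction could not be seen in it.

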